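# Nest the pouring pans in the sloping stand

## Task

Put away the two loose sorting pans with the pouring noses: nest them one after the other in the matching pan in the sloping stand, each turned so that its nose points the same way as the one below and lowered by hand, not dropped, until its rim sits down on the rim below all round. Let go, leave the bottom pan in its bay, and leave the round dish and the wire spools where they stand.

Things in the scene. Friction and masses are not known exactly. Their poses are not given: they have to be found in the camera images.
- pan1_center (a point): Loose white plastic sorting pan on the bench, 106 x 64 x 30 mm, 50-100 g, open on top. Outline like a home plate: straight back, two parallel sides 64 mm apart, then two sides converging to a blunt pouring nose 18 mm wide. Grip across the parallel sides, on the rim. Point: centre, 15 mm above the underside, midway between the parallel sides; +x to the nose, y across, z out of the open top.
- pan1_nose (a point): Middle of pan1's nose edge, 15 mm above its underside, at x = +64 mm in the pan's axes. In these axes the back edge is at x = -42 mm and the parallel sides run from x = -32 to +22 mm at y = -32 and +32 mm. All pans: the rim is an upright-sided band, 17 to 30 mm above the underside, 4 mm wide on top; below it the walls slope in to a foot 39 mm wide.
- pan2_center (a point): The other loose pan, identical to pan1, flat on the bench. Point: its centre, 15 mm above the underside, axes as for pan1.
- pan2_nose (a point): Middle of pan2's nose edge, as for pan1.
- pan0_center (a point): The identical pan already in the sloping stand (loose in its bay, held by a lip and low cleats at its foot), tilted 30 degrees, nose up the slope. Point and axes as for pan1. A pan nests in it only with its nose the same way: its foot goes inside, and fully home its centre is 13 mm from this one along z, rim resting on rim, with 2.5 mm of play sideways. A third nests 13 mm farther likewise.
- pan0_nose (a point): Middle of the nose edge of the pan in the stand, as for pan1.
- stand_bay (a point): Fixed beech stand, 125 mm deep, 260 mm wide, 80 mm high; its board slopes 30 degrees, low side to the robot. Point: on the board under the pan's centre, 70 mm from the stand's left end (seen from the robot); z vertical, x level and away from the robot. The other bay, 122 mm to -y, holds two nested oblong trays, fixed; 54 mm is free between the rims of the two bays.
- dish_center (a point): Round white dish, 84 mm across, 28 mm high, loose on the bench; not part of the job. Point: its centre, half-way up.
- spool1_center (a point): Spool of copper wire standing on the bench on the robot's side of the stand, 52 mm across, 45 mm high; not part of the job. Point: its centre.
- spool2_center (a point): Spool of silvery wire standing beyond the stand, 52 mm across, 45 mm high; not part of the job. Point: its centre.
There are look-alikes about, which are no part of the job. Leave any green or purple look-alike of the part that bears pan2_center alone. Leave any pink look-alike of the part that bears pan1_center alone.

How it is judged:
On the way, in this order (a step that is already met when the one before it is completed fails the run):
1. one loose pan is fully home in the pan in the stand while still touched by the fingers (lowered, not dropped) ((((x of pan1_center in the frame of pan0_center between -0.006 and 0.006 m and y of pan1_center in the frame of pan0_center between -0.006 and 0.006 m and z of pan1_center in the frame of pan0_center between 0.009 and 0.017 m and x of pan1_nose in the frame of pan0_center between 0.056 and 0.072 m and y of pan1_nose in the frame of pan0_center between -0.008 and 0.008 m and z of pan1_nose in the frame of pan0_center between 0.008 and 0.018 m) and contact force between the fingers and pan1 above 0.3 N) or ((x of pan2_center in the frame of pan0_center between -0.006 and 0.006 m and y of pan2_center in the frame of pan0_center between -0.006 and 0.006 m and z of pan2_center in the frame of pan0_center between 0.009 and 0.017 m and x of pan2_nose in the frame of pan0_center between 0.056 and 0.072 m and y of pan2_nose in the frame of pan0_center between -0.008 and 0.008 m and z of pan2_nose in the frame of pan0_center between 0.008 and 0.018 m) and contact force between the fingers and pan2 above 0.3 N))), for 0.1 s.
2. the other loose pan is fully home in that one while still touched by the fingers ((((x of pan1_center in the frame of pan0_center between -0.006 and 0.006 m and y of pan1_center in the frame of pan0_center between -0.006 and 0.006 m and z of pan1_center in the frame of pan0_center between 0.009 and 0.017 m and x of pan1_nose in the frame of pan0_center between 0.056 and 0.072 m and y of pan1_nose in the frame of pan0_center between -0.008 and 0.008 m and z of pan1_nose in the frame of pan0_center between 0.008 and 0.018 m) and (x of pan2_center in the frame of pan1_center between -0.006 and 0.006 m and y of pan2_center in the frame of pan1_center between -0.006 and 0.006 m and z of pan2_center in the frame of pan1_center between 0.009 and 0.017 m and x of pan2_nose in the frame of pan1_center between 0.056 and 0.072 m and y of pan2_nose in the frame of pan1_center between -0.008 and 0.008 m and z of pan2_nose in the frame of pan1_center between 0.008 and 0.018 m) and contact force between the fingers and pan2 above 0.3 N) or ((x of pan2_center in the frame of pan0_center between -0.006 and 0.006 m and y of pan2_center in the frame of pan0_center between -0.006 and 0.006 m and z of pan2_center in the frame of pan0_center between 0.009 and 0.017 m and x of pan2_nose in the frame of pan0_center between 0.056 and 0.072 m and y of pan2_nose in the frame of pan0_center between -0.008 and 0.008 m and z of pan2_nose in the frame of pan0_center between 0.008 and 0.018 m) and (x of pan1_center in the frame of pan2_center between -0.006 and 0.006 m and y of pan1_center in the frame of pan2_center between -0.006 and 0.006 m and z of pan1_center in the frame of pan2_center between 0.009 and 0.017 m and x of pan1_nose in the frame of pan2_center between 0.056 and 0.072 m and y of pan1_nose in the frame of pan2_center between -0.008 and 0.008 m and z of pan1_nose in the frame of pan2_center between 0.008 and 0.018 m) and contact force between the fingers and pan1 above 0.3 N))), for 0.1 s.
At the end, for the whole second after the job is handed in: Both loose pans nested in the stand's pan, either order: each centre within 6 mm sideways and 13 +/- 4 mm above the one below along the pans' axis, nose within 8 mm of line and +/- 5 mm of its height; bottom pan within 12 mm of its start, tilted 25 to 35 degrees; all released, at rest ((((x of pan1_center in the frame of pan0_center between -0.006 and 0.006 m and y of pan1_center in the frame of pan0_center between -0.006 and 0.006 m and z of pan1_center in the frame of pan0_center between 0.009 and 0.017 m and x of pan1_nose in the frame of pan0_center between 0.056 and 0.072 m and y of pan1_nose in the frame of pan0_center between -0.008 and 0.008 m and z of pan1_nose in the frame of pan0_center between 0.008 and 0.018 m) and (x of pan2_center in the frame of pan1_center between -0.006 and 0.006 m and y of pan2_center in the frame of pan1_center between -0.006 and 0.006 m and z of pan2_center in the frame of pan1_center between 0.009 and 0.017 m and x of pan2_nose in the frame of pan1_center between 0.056 and 0.072 m and y of pan2_nose in the frame of pan1_center between -0.008 and 0.008 m and z of pan2_nose in the frame of pan1_center between 0.008 and 0.018 m)) or ((x of pan2_center in the frame of pan0_center between -0.006 and 0.006 m and y of pan2_center in the frame of pan0_center between -0.006 and 0.006 m and z of pan2_center in the frame of pan0_center between 0.009 and 0.017 m and x of pan2_nose in the frame of pan0_center between 0.056 and 0.072 m and y of pan2_nose in the frame of pan0_center between -0.008 and 0.008 m and z of pan2_nose in the frame of pan0_center between 0.008 and 0.018 m) and (x of pan1_center in the frame of pan2_center between -0.006 and 0.006 m and y of pan1_center in the frame of pan2_center between -0.006 and 0.006 m and z of pan1_center in the frame of pan2_center between 0.009 and 0.017 m and x of pan1_nose in the frame of pan2_center between 0.056 and 0.072 m and y of pan1_nose in the frame of pan2_center between -0.008 and 0.008 m and z of pan1_nose in the frame of pan2_center between 0.008 and 0.018 m))) and distance of pan0_center from where it was at the start of the episode below 0.012 m and linear speed of each of pan0, pan1, pan2 below 0.02 m/s and angle between pan0_center's own z axis and vertical between 0.43 and 0.62 rad); the robot touches nothing.
It fails at once if the round dish is moved more than 25 mm (distance of dish_center from where it was at the start of the episode above 0.025 m).
It fails at once if the copper spool is moved more than 25 mm (distance of spool1_center from where it was at the start of the episode above 0.025 m).
It fails at once if the silvery spool is moved more than 25 mm (distance of spool2_center from where it was at the start of the episode above 0.025 m).
It also fails if it takes over 59 s, if anything falls off the work surface, if the arm or the gripper's body presses on something with over 40 N, if the wrist force passes 120 N, or if a joint passes its speed limit or range.

## Robot

A 7-joint arm with a two-finger parallel gripper is mounted at the origin on the work surface. World frame = base frame: x ahead of the robot, y to its left, z up, the work surface at z = 0. Lengths are in m, angles in rad, forces in N, time in s.
With the tool pointing down it reaches from about 0.4 to 0.85 m from the base axis. Payload 10.4 kg.
Tool frame: the origin (TCP) lies midway between the tips of the shut fingers; the grasp point (between the pads) lies 19 mm behind it (grip_point_offset is the distance from the TCP to the grasp point, in m); y points along the fingers, z is the direction in which the jaws open and shut, and the axes are right-handed (so a half turn about y gives the same grasp; the last joint's range is limited). The gripper opens to 85 mm and grips with 20 to 120 N. Pads are 22 mm wide; open, the fingers measure 114 mm over their backs; the gripper's body (76 mm by 85 mm) begins 54 mm behind the grasp point. The pads swing forward as they close: fully open they stand 13 mm farther back than shut.
Start: joints at [-1.3, 0.332, -0.065, 1.46, 0.022, 1.35, -0.088], TCP at [0.181, 0.598, 0.231] pointing down, gripper open.
Joint ranges: [-2.6, 2.6], [-0.5, 2.12], [-1.47, 1.34], [0.16, 2.42], [-1.27, 4.41], [0.06, 2.06], [-2.6, 2.6]. Speed limits (rad/s): [2.22, 2.22, 2.79, 2.79, 3.14, 3.14, 3.14].

## Interface

Orientations are given as a unit quaternion [x, y, z, w].
In Python, from workcell import * gives the robot as it stands.
- The arm moves only by the tool send_rows, never from a script. Its argument "motion" is a list of rows, each a list of 7 numbers: the opening in per cent of the stroke, from 0 (shut) to 100 (fully open), then the shift along the tool's x, y, z in m, then the turn, a rotation vector about the tool's x, y, z in rad. In form: [[claw, tx, ty, tz, ax, ay, az], ...]. A call has 1 to 10 rows; each row is the pose to reach, as a shift and turn from the pose commanded when the call began, along the tool's axes at that moment; what a row does not reach only later rows make up. A row lasts 1/12 s, in which the tool goes at most 41.7 mm and 7.16 degrees, less where a joint would pass 70% of its speed; a pose out of reach is approached as far as the arm can. A call with a gripper value outside its range is refused whole. The fingers move at their own pace and stop on an object; "squeeze" is the grip in N (left out, the last holds). Time passes only in rows, so rows that repeat a pose let the fingers close. It gives the time, the measured TCP pose, the force and the opening at its end, in the units of the state.
- get_obs(): the state, without advancing time (a new reading comes with each control period).
- camera(name): name is "scene" or "side" or "wrist"; returns a dict with "pixels" (420x560x3 uint8, red, green, blue), "range_z" (420x560 float32, m along the optical axis (not along the pixel's ray), 0 where there is no reading), "fovy" (degrees; the focal length in pixels is half the picture's height over the tangent of half this angle, whatever the lens; pixels are square), "cx", "cy" (the principal point, pixels), "dist_coeffs" ([k1, k2, p1, p2, k3] as OpenCV has them; the pictures are not rectified), "view" (4x4, takes a point from world to camera coordinates); the wrist camera has in their place "T_tool_cam" (4x4, takes a point from camera to tool coordinates, whose origin is the TCP and whose axes are the tool frame's). Camera axes: x right, y down, z forward; pixel columns grow to the right and rows downward; lengths in m; the calibration is good to about 2 mm. A picture is of the moment at which its call begins: read the wrist's pose just before it.
- hand_in(): hands the job in, once; it reports no verdict.
The state is a dict: "clock": time; "joint_pos": joint angles; "joint_velocities": joint speeds; "tau": joint torques, N m; "position": TCP position; "ee_rot": TCP orientation; "ft_force": force on the tool from outside, world axes, zero at the start; "torque": the same for the moment, N m; "grip_width": opening from 0.0 (shut) to 1.0 (fully open).
Only numpy, scipy, OpenCV 4.12 (cv2) and the standard library are available. Lean on these libraries where they do the work, as an engineer would, in place of code of your own. Each camera call takes 0.05 s, during which the arm holds its last target.

## Working session

There is one attempt and no reset: what is moved stays moved. The work goes in short steps, Python scripts to look and compute and a tool call to move; the robot and the scene stay as the last step left them, time stands still between calls to the robot, and variables do not carry over. Pictures are saved under pics/ and viewed, and the job is handed in when it is done.

Besides the shell and the picture viewer there is one more tool, called after "Call:" as a command line: name --pt "numbers of a row" for each row, then --argument value for the rest. send_rows: Moves the arm, as the interface text tells. Its arguments: {"type":"object","properties":{"motion":{"type":"array"},"squeeze":{"type":"number"}},"required":["motion"]}

```bash
ls; mkdir -p pics
cat > h.py <<'E'
import numpy as np, cv2, pickle
from workcell import *
from scipy.spatial.transform import Rotation as R
def K(c):
    f=210/np.tan(np.radians(c['fovy'])/2); return np.array([[f,0,c['cx']],[0,f,c['cy']],[0,0,1]])
def grab(n):
    o=get_obs(); c=camera(n)
    if n=='wrist':
        T=np.eye(4); T[:3,:3]=R.from_quat(o['ee_rot']).as_matrix(); T[:3,3]=o['position']; c['T']=T@c['T_tool_cam']
    else: c['T']=np.linalg.inv(c['view'])
    return c
def rays(c,uv):
    p=cv2.undistortPoints(np.array(uv,float).reshape(-1,1,2),K(c),np.array(c['dist_coeffs'])).reshape(-1,2)
    d=np.c_[p,np.ones(len(p))]
    return c['T'][:3,3], d@c['T'][:3,:3].T
def onplane(c,uv,z):
    o,d=rays(c,uv); return o+d*((z-o[2])/d[:,2])[:,None]
def cloud(c):
    h,w=c['range_z'].shape; u,v=np.meshgrid(np.arange(w),np.arange(h))
    o,d=rays(c,np.c_[u.ravel(),v.ravel()]); return (o+d*c['range_z'].reshape(-1,1)).reshape(h,w,3)
def save(c,n): cv2.imwrite(n,cv2.cvtColor(c['pixels'],cv2.COLOR_RGB2BGR))
E
python3 - <<'E'
from h import *
print(get_obs())
for n in ['scene','side','wrist']:
    c=grab(n); save(c,f'pics/{n}0.png'); pickle.dump(c,open(f'{n}0.pkl','wb')); print(n,c['T'][:3,3].round(3),c['T'][:3,2].round(2),c['fovy'],c['dist_coeffs'])
    if n=='wrist':print(c['T_tool_cam'])
E
```

```text
pics
{'clock': 0.0, 'joint_pos': array([-1.29957808,  0.33288584, -0.06468488,  1.46096852,  0.02157209,
        1.34994616, -0.08849376]), 'joint_velocities': array([-6.04285092e-05, -7.71671644e-05, -4.99782683e-04, -2.68611444e-03,
        5.93453417e-05,  2.06798396e-03,  1.01402464e-03]), 'tau': array([ 4.43241233e-04, -6.25419688e+01,  4.94058640e-02, -3.91623831e+01,
        1.61503296e-02,  9.33459814e-03,  1.11198986e-05]), 'position': array([0.18089541, 0.59782596, 0.2304942 ]), 'ee_rot': array([ 0.70002192, -0.10356511,  0.10344403, -0.69895845]), 'ft_force': array([-0.8005697 ,  0.58734424,  0.90539074]), 'torque': array([-1.76414812e-02, -9.85545237e-05,  6.88742124e-03]), 'grip_width': 0.9960614577164695}
scene [ 0.988 -0.663  0.866] [-0.44  0.61 -0.67] 49.31926757585917 [-0.13961533  0.          0.          0.          0.        ]
side [ 0.026 -0.685  0.726] [ 0.42  0.68 -0.6 ] 50.48107359218154 [-0.13521847  0.          0.          0.          0.        ]
wrist [0.111 0.619 0.373] [ 0.28 -0.08 -0.96] 58.99884213804691 [-0.02642011  0.          0.          0.          0.        ]
[[-5.69684908e-04  9.57685790e-01  2.87815224e-01 -7.29348888e-02]
 [-2.21531415e-04 -2.87815385e-01  9.57685885e-01 -1.42351308e-01]
 [ 9.99999813e-01  4.81819081e-04  3.76121569e-04 -3.79321881e-04]
 [ 0.00000000e+00  0.00000000e+00  0.00000000e+00  1.00000000e+00]]
```

View pics/scene0.png

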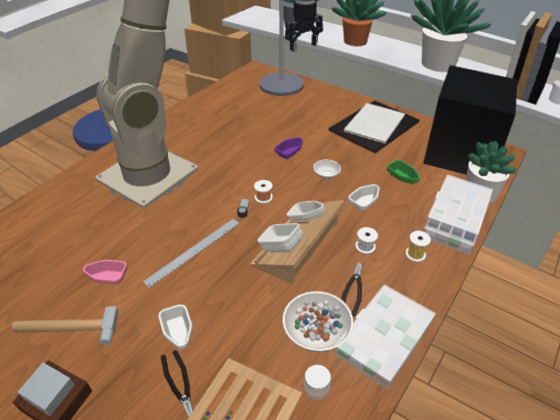

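View pics/side0.png

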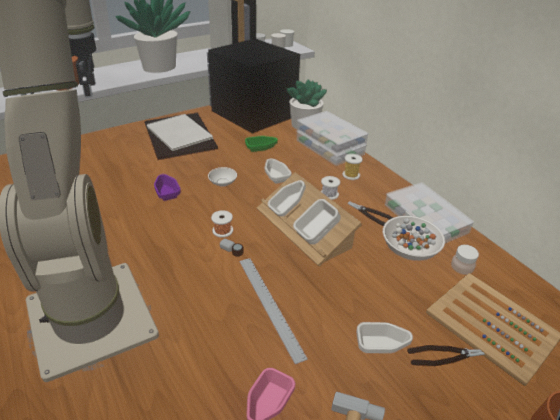

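View pics/wrist0.png

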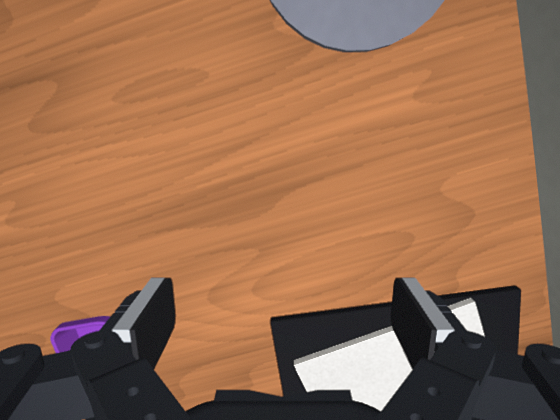

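The loose white pans are at scene (176,325) and (365,196). The purple (289,148), green (403,172) and pink (105,271) pans are look-alikes. The round dish is at (327,169). In the stand, pan0 is at (305,212) and the oblong trays are at (281,237). Next I'll enlarge the crops and measure.

Run:
```python
from h import *
S=pickle.load(open('scene0.pkl','rb'));D=pickle.load(open('side0.pkl','rb'))
def crop(c,x,y,w=100,h=75):
    return cv2.resize(cv2.cvtColor(c['pixels'],cv2.COLOR_RGB2BGR)[y:y+h,x:x+w],(400,300),interpolation=cv2.INTER_CUBIC)
a=np.vstack([np.hstack([crop(S,130,290),crop(S,290,155)]),np.hstack([crop(S,240,185),crop(D,250,155)])])
cv2.imwrite('pics/crops.png',a)
for n,c in (('S',S),('D',D)):
    P=cloud(c); hsv=cv2.cvtColor(c['pixels'],cv2.COLOR_RGB2HSV)
    m=((hsv[...,1]<60)&(hsv[...,2]>120)&(P[...,2]>0.003)&(P[...,2]<0.15)&(P[...,0]>0.2)&(c['range_z']>0)).astype(np.uint8)
    k,l,st,ce=cv2.connectedComponentsWithStats(m)
    for i in range(1,k):
        if st[i,4]>80:
            q=P[l==i]; print(n,ce[i].round(),st[i,4],'min',np.percentile(q,2,axis=0).round(3),'max',np.percentile(q,98,axis=0).round(3))
```

```text
S [399.  59.] 2360 min [0.207 0.925 0.096] max [0.571 1.173 0.137]
S [479.  67.] 407 min [0.573 1.092 0.117] max [0.763 1.186 0.125]
S [543. 106.] 929 min [0.863 0.925 0.095] max [1.008 1.154 0.143]
S [374. 122.] 1428 min [0.375 0.553 0.017] max [0.525 0.775 0.031]
S [327. 168.] 381 min [0.418 0.281 0.007] max [0.493 0.358 0.035]
S [460. 209.] 4160 min [0.795 0.16  0.013] max [0.929 0.514 0.093]
S [263. 186.] 171 min [0.34  0.098 0.045] max [0.387 0.146 0.052]
S [364. 196.] 549 min [0.577 0.224 0.004] max [0.64  0.325 0.036]
S [306. 211.] 582 min [0.486 0.052 0.04 ] max [0.578 0.113 0.103]
S [190. 253.] 821 min [ 0.317 -0.293  0.003] max [ 0.369 -0.008  0.008]
S [281. 237.] 1021 min [ 0.489 -0.074  0.047] max [ 0.583 -0.004  0.112]
S [366. 240.] 431 min [0.67  0.095 0.004] max [0.718 0.144 0.051]
S [362. 330.] 8116 min [ 0.666 -0.222  0.012] max [ 0.921 -0.007  0.054]
S [176. 325.] 1037 min [ 0.435 -0.382  0.003] max [ 0.53  -0.306  0.034]
S [108. 323.] 379 min [ 0.322 -0.468  0.02 ] max [ 0.385 -0.399  0.031]
S [ 43. 385.] 1296 min [ 0.361 -0.657  0.069] max [ 0.436 -0.582  0.075]
S
[... 676 characters left out ...]
[287. 198.] 803 min [0.489 0.05  0.035] max [0.576 0.116 0.098]
D [423. 220.] 3897 min [ 0.677 -0.228  0.007] max [ 0.921 -0.007  0.054]
D [317. 221.] 1264 min [ 0.491 -0.076  0.046] max [ 0.576 -0.003  0.109]
D [221. 217.] 218 min [0.341 0.096 0.04 ] max [0.387 0.143 0.049]
D [226. 243.] 89 min [0.332 0.039 0.015] max [0.358 0.066 0.023]
D [465. 259.] 558 min [ 0.772 -0.307  0.009] max [ 0.819 -0.261  0.053]
D [279. 321.] 158 min [ 0.329 -0.239  0.003] max [ 0.353 -0.169  0.006]
D [382. 337.] 1259 min [ 0.433 -0.383  0.003] max [ 0.528 -0.307  0.032]
D [475. 352.] 83 min [ 0.612 -0.477  0.006] max [ 0.639 -0.456  0.014]
D [358. 405.] 692 min [ 0.323 -0.471  0.018] max [ 0.382 -0.4    0.029]
```

View pics/crops.png

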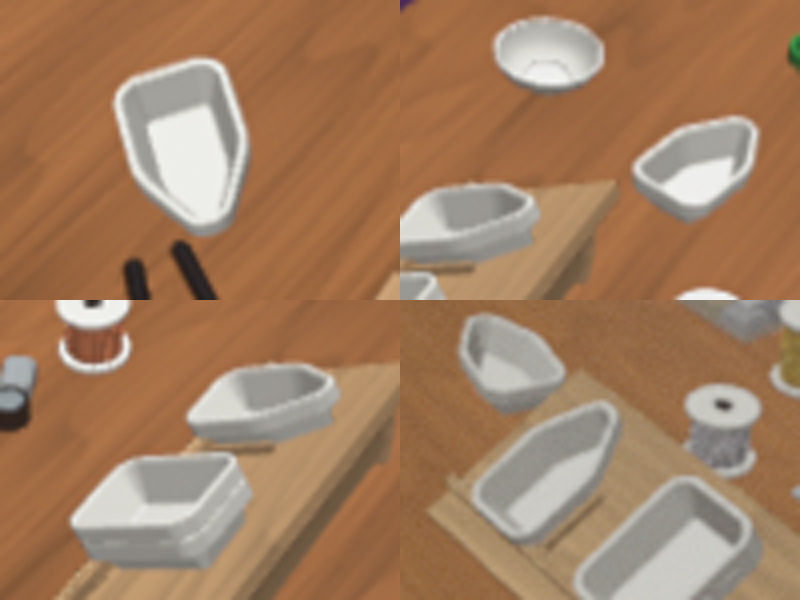

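```bash
cat >> h.py <<'E'
def rimfit(Q):
    # Q Nx2 rim points in plane; returns centre(pan frame origin), yaw, dims
    (cx,cy),(w,h),a=cv2.minAreaRect(Q.astype(np.float32)); a=np.radians(a)
    if w<h: a+=np.pi/2; w,h=h,w
    u=np.array([np.cos(a),np.sin(a)]); v=np.array([-u[1],u[0]])
    d=Q-[cx,cy]; s=d@u; t=d@v
    # nose end is narrow
    wp=np.ptp(t[s>w/2-0.02]); wm=np.ptp(t[s<-w/2+0.02])
    if wp>wm: u=-u; v=-v
    c=np.array([cx,cy])-u*0.011
    return c,np.arctan2(u[1],u[0]),w,h,wp,wm
E
python3 - <<'E'
from h import *
S=pickle.load(open('scene0.pkl','rb'));D=pickle.load(open('side0.pkl','rb'))
boxes={'A':((.40,.56),(-.41,-.28)),'B':((.56,.66),(.20,.345))}
for n,c in (('S',S),('D',D)):
    P=cloud(c); hsv=cv2.cvtColor(c['pixels'],cv2.COLOR_RGB2HSV)
    m=((hsv[...,1]<70)&(hsv[...,2]>110))
    for k,(bx,by) in boxes.items():
        q=P[m&(P[...,0]>bx[0])&(P[...,0]<bx[1])&(P[...,1]>by[0])&(P[...,1]<by[1])]
        top=np.percentile(q[:,2],97)
        r=q[q[:,2]>top-0.008]
        f=rimfit(r[:,:2]); print(n,k,top.round(4),len(r),f[0].round(4),np.degrees(f[1]).round(1),np.round(f[2:],4))
    # stand board: woodish points fit
    b=P[(hsv[...,1]>70)&(P[...,0]>.46)&(P[...,0]<.63)&(P[...,1]>-.12)&(P[...,1]<.14)&(P[...,2]>.012)&(P[...,2]<.1)]
    best=None
    rng=np.random.default_rng(0)
    for _ in range(400):
        t=b[rng.choice(len(b),3,replace=False)]; nn=np.cross(t[1]-t[0],t[2]-t[0]); L=np.linalg.norm(nn)
        if L<1e-6: continue
        nn/=L; i=abs((b-t[0])@nn)<.0025
        if best is None or i.sum()>best.sum(): best=i
    g=b[best]; m0=g.mean(0); nn=np.linalg.svd(g-m0)[2][2]; nn*=np.sign(nn[2])
    print(n,'board n',nn.round(3),'tilt',np.degrees(np.arccos(nn[2])).round(1),'yaw uphill',np.degrees(np.arctan2(-nn[1],-nn[0])).round(1),'ctr',m0.round(3),'ext',np.percentile(g,1,axis=0).round(3),np.percentile(g,99,axis=0).round(3),len(g))
    # pan0 rim in board axes
    q=P[m&(P[...,0]>.47)&(P[...,0]<.6)&(P[...,1]>.03)&(P[...,1]<.13)]
    yw=np.arctan2(-nn[1],-nn[0]); th=np.radians(30)
    ex=np.array([np.cos(yw)*np.cos(th),np.sin(yw)*np.cos(th),np.sin(th)]); ey=np.array([-np.sin(yw),np.cos(yw),0]); ez=np.cross(ex,ey)
    E=np.array([ex,ey,ez]); w=(q-m0)@E.T
    top=np.percentile(w[:,2],96); r=w[w[:,2]>top-.008]
    f=rimfit(r[:,:2]); cen=m0+np.array([f[0][0],f[0][1],top-.015])@E
    print(n,'pan0 rim over board',top.round(4),len(r),'ctr',cen.round(4),'rel yaw',np.degrees(f[1]).round(1),np.round(f[2:],4),'underside z', )
E
```

```text
S A 0.0341 346 [ 0.4753 -0.3424] -31.2 [0.1096 0.0636 0.063  0.0372]
S B 0.0359 192 [0.6081 0.2667] 82.3 [0.108  0.066  0.0348 0.0628]
S board n [-0.49  -0.039  0.871] tilt 29.5 yaw uphill 4.5 ctr [ 0.576 -0.011  0.067] ext [ 0.494 -0.105  0.018] [0.616 0.136 0.088] 1255
S pan0 rim over board 0.0302 264 ctr [0.5276 0.0842 0.0611] rel yaw -1.3 [0.1085 0.0669 0.0642 0.0376] underside z
D A 0.0319 526 [ 0.4764 -0.3434] -30.8 [0.1063 0.0659 0.0631 0.0375]
D B 0.0328 175 [0.6097 0.2618] 80.5 [0.1068 0.0643 0.0341 0.0613]
D board n [-0.503 -0.037  0.864] tilt 30.3 yaw uphill 4.2 ctr [ 0.548 -0.012  0.047] ext [ 0.484 -0.106  0.013] [0.613 0.136 0.085] 1854
D pan0 rim over board 0.0306 304 ctr [0.5294 0.0822 0.059 ] rel yaw 1.1 [0.1059 0.0695 0.0372 0.0655] underside z
```

```bash
cat >> h.py <<'E'
def Rpan(px,pz):
    px=np.array(px,float);pz=np.array(pz,float);pz/=np.linalg.norm(pz);px-=pz*(px@pz);px/=np.linalg.norm(px);py=np.cross(pz,px)
    return np.c_[-px,-pz,-py]
def plan(pos,Rt):
    o=get_obs();R0=R.from_quat(o['ee_rot']).as_matrix()
    t=R0.T@(np.array(pos)-o['position']); w=R.from_matrix(R0.T@Rt).as_rotvec()
    print('shift',t.round(4),'turn',w.round(4),'deg',np.degrees(np.linalg.norm(w)).round(1),'dist',np.linalg.norm(t).round(3))
def yawv(d): d=np.radians(d); return [np.cos(d),np.sin(d),0]
E
python3 - <<'E'
from h import *
plan([.600,.266,.18],Rpan(yawv(81),[0,0,1]))
print(R.from_quat(get_obs()['ee_rot']).as_matrix().round(3))
E
```

```text
shift [ 0.4973  0.0509 -0.1963] turn [8.0000e-04 1.4341e+00 8.0000e-04] deg 82.2 dist 0.537
[[ 0.957 -0.     0.29 ]
 [-0.29  -0.001  0.957]
 [ 0.    -1.    -0.001]]
```

Call:
send_rows --pt "100 0.035 0.004 -0.014 0 0.1 0" --pt "100 0.07 0.008 -0.028 0 0.2 0" --pt "100 0.105 0.011 -0.041 0 0.3 0" --pt "100 0.14 0.015 -0.055 0 0.4 0" --pt "100 0.175 0.018 -0.069 0 0.5 0" --pt "100 0.21 0.022 -0.083 0 0.6 0" --pt "100 0.245 0.025 -0.097 0 0.7 0" --pt "100 0.28 0.029 -0.11 0 0.8 0" --pt "100 0.315 0.032 -0.124 0 0.9 0" --pt "100 0.35 0.036 -0.138 0 1.0 0"

```text
clock: 0.98
position: [0.4772, 0.3634, 0.1952]
ee_rot: [-0.563, 0.428, -0.427, 0.563]
ft_force: [0.9, 0.9, -0.7]
grip_width: 1.003
```

Run:
```python
from h import *
print(get_obs()['joint_pos'].round(2))
plan([.600,.266,.18],Rpan(yawv(81),[0,0,1]))
```

```text
[-0.94  0.3   0.26  1.6  -0.08  1.26 -0.39]
shift [0.1269 0.0152 0.0921] turn [-1.000e-04  4.293e-01 -2.000e-04] deg 24.6 dist 0.158
```

Call:
send_rows --pt "100 0.032 0.004 0.023 0 0.11 0" --pt "100 0.064 0.008 0.046 0 0.215 0" --pt "100 0.095 0.011 0.069 0 0.32 0" --pt "100 0.127 0.015 0.092 0 0.429 0" --pt "100 0.127 0.015 0.092 0 0.429 0" --pt "100 0.127 0.015 0.092 0 0.429 0" --pt "100 0.127 0.015 0.092 0 0.429 0"

```text
clock: 1.57
position: [0.5989, 0.2681, 0.1798]
ee_rot: [-0.461, 0.537, -0.536, 0.46]
ft_force: [0.3, 1.2, 0.4]
grip_width: 0.999
```

```bash
cat > wm.py <<'E'
from h import *
import sys
def measure(name,bx,by):
    c=grab('wrist'); save(c,f'pics/{name}.png'); pickle.dump(c,open(f'{name}.pkl','wb'))
    P=cloud(c);hsv=cv2.cvtColor(c['pixels'],cv2.COLOR_RGB2HSV)
    m=(hsv[...,1]<70)&(hsv[...,2]>110)&(P[...,0]>bx[0])&(P[...,0]<bx[1])&(P[...,1]>by[0])&(P[...,1]<by[1])&(P[...,2]>.004)&(P[...,2]<.06)
    q=P[m];top=np.percentile(q[:,2],96);r=q[q[:,2]>top-.006]
    f=rimfit(r[:,:2]);print('depth',top.round(4),len(r),f[0].round(4),np.degrees(f[1]).round(2),np.round(f[2:],4))
    # ray-cast of mask contour on rim plane z=.030
    uv=np.argwhere(m&(P[...,2]>top-.006))[:,::-1]
    q=onplane(c,uv,.030); f=rimfit(q[:,:2]);print('rays',f[0].round(4),np.degrees(f[1]).round(2),np.round(f[2:],4))
    bench=P[(hsv[...,1]>100)&(c['range_z']>0)&(abs(P[...,2])<.01)&(abs(P[...,0]-f[0][0])<.12)&(abs(P[...,1]-f[0][1])<.12)];print('bench z',np.median(bench[:,2]).round(4))
    return c
E
python3 - <<'E'
from wm import *
o=get_obs();print(o['clock'],o['position'].round(4),o['joint_pos'].round(2),o['joint_velocities'].round(3))
measure('wB1',(.54,.68),(.19,.36))
E
```

```text
1.5667 [0.5989 0.2681 0.1798] [-0.77  0.44  0.38  1.46 -0.17  1.27 -0.52] [-0.021 -0.015 -0.022  0.007  0.    -0.001  0.   ]
depth 0.0304 2558 [0.6103 0.2654] 81.13 [0.1062 0.064  0.0382 0.0636]
rays [0.6103 0.2659] 81.3 [0.1054 0.0637 0.0381 0.0632]
bench z -0.0002
```

View pics/wB1.png

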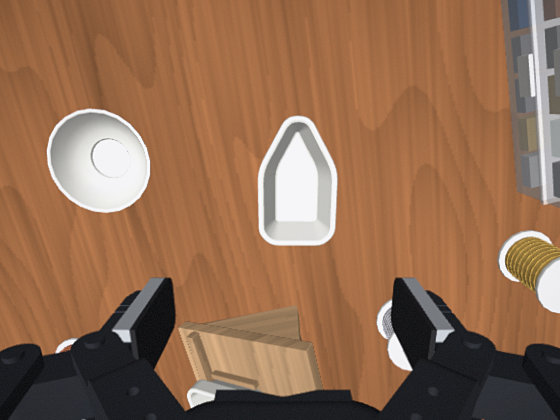

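Run:
```python
from h import *
c=pickle.load(open('wB1.pkl','rb'));z=c['range_z']
Tt=c['T_tool_cam'];c2=dict(c);c2['T']=Tt
P=cloud(c2)
for uv in [(155,284),(170,284),(165,300),(125,330),(160,330),(405,284),(440,330)]:
    print(uv,P[uv[1],uv[0]].round(4))
m=(z>0)&(z<.2); q=P[m]; m2=q[:,1]>-.06; print(np.percentile(q[:,1],[95,99,99.8,100]).round(4))
plan([.6103,.2657,.060],Rpan(yawv(81.2),[0,0,1]))
```

```text
(155, 284) [-0.0106 -0.0224 -0.0455]
(170, 284) [-0.0071 -0.0156 -0.0424]
(165, 300) [-0.0051 -0.024  -0.0419]
(125, 330) [-0.0107 -0.0509 -0.0448]
(160, 330) [ 0.0034 -0.03   -0.0427]
(405, 284) [-0.0108 -0.0227  0.0441]
(440, 330) [-0.0112 -0.0515  0.045 ]
[-0.0261 -0.0171 -0.0141 -0.012 ]
shift [0.0015 0.12   0.0123] turn [ 0.0009  0.0036 -0.0004] deg 0.2 dist 0.121
```

Call:
send_rows --pt "100 0.0004 0.03 0.003 0.0009 0.0036 0" --pt "100 0.0008 0.06 0.006 0.0009 0.0036 0" --pt "100 0.0012 0.09 0.009 0.0009 0.0036 0" --pt "100 0.0015 0.12 0.0123 0.0009 0.0036 0" --pt "100 0.0015 0.145 0.0123 0.0009 0.0036 0" --pt "100 0.0015 0.16 0.0123 0.0009 0.0036 0" --pt "100 0.0015 0.1693 0.0123 0.0009 0.0036 0" --pt "100 0.0015 0.1693 0.0123 0.0009 0.0036 0" --pt "100 0.0015 0.1693 0.0123 0.0009 0.0036 0" --squeeze 30

```text
clock: 2.37
position: [0.6109, 0.2655, 0.0116]
ee_rot: [0.46, -0.537, 0.537, -0.46]
ft_force: [0.0, 0.2, -0.8]
grip_width: 0.999
```

Run:
```python
from wm import *
o=get_obs();print(o['clock'],o['position'].round(4),o['ft_force'].round(1))
measure('wB2',(.54,.68),(.19,.36))
plan([.6103,.2657,.0105],Rpan(yawv(81.2),[0,0,1]))
```

```text
2.3667 [0.6109 0.2655 0.0116] [ 0.   0.2 -0.8]
depth 0.0383 1250 [0.6005 0.2774] -7.03 [0.1022 0.005  0.005  0.002 ]
rays [0.5995 0.267 ] -8.43 [0.1309 0.0205 0.0205 0.0199]
bench z -0.0003
shift [-0.0001  0.0019 -0.0013] turn [-0.0022 -0.001  -0.0014] deg 0.2 dist 0.002
```

View pics/wB2.png

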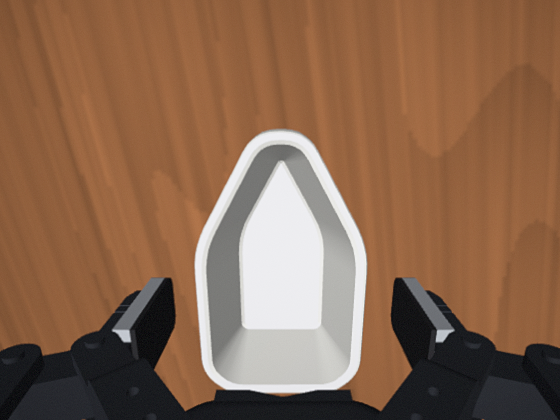

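The pan sits midway between the pads (columns 197–365, centre 281). The depth fit this time caught the fingers, so I'm ignoring it. Closing now.

Call:
send_rows --pt "40 0 0 0 0 0 0" --pt "20 0 0 0 0 0 0" --pt "0 0 0 0 0 0 0" --pt "0 0 0 0 0 0 0" --pt "0 0 0 0 0 0 0" --pt "0 0 0 0 0 0 0" --pt "0 0 0 0 0 0 0" --pt "0 0 0 0 0 0 0" --squeeze 30

```text
clock: 3.08
position: [0.6119, 0.265, 0.0126]
ee_rot: [0.459, -0.537, 0.538, -0.461]
ft_force: [-2.4, -0.0, 7.9]
grip_width: 0.739
```

Run:
```python
from h import *
o=get_obs();print(o['clock'],o['position'].round(4),o['ft_force'].round(1),o['grip_width'])
c=grab('wrist');save(c,'pics/wB3.png');pickle.dump(c,open('wB3.pkl','wb'))
s=grab('side');save(s,'pics/sB3.png')
z=c['range_z'];c2=dict(c);c2['T']=c['T_tool_cam'];P=cloud(c2)
hsv=cv2.cvtColor(c['pixels'],cv2.COLOR_RGB2HSV)
m=(z>0)&(hsv[...,2]<110)&(P[...,1]<0.01)&(P[...,1]>-.05)&(abs(P[...,0])<.012)
for sd in (-1,1):
    q=P[m&(np.sign(P[...,2])==sd)]; print(sd,len(q),np.percentile(q[:,1],[90,98,99.5,100]).round(4))
```

```text
3.0833 [0.6119 0.265  0.0126] [-2.4 -0.   7.9] 0.7391279403505584
-1 2287 [-0.0204 -0.016  -0.0135 -0.0126]
1 2325 [-0.0196 -0.0157 -0.0133 -0.011 ]
```

View pics/wB3.png

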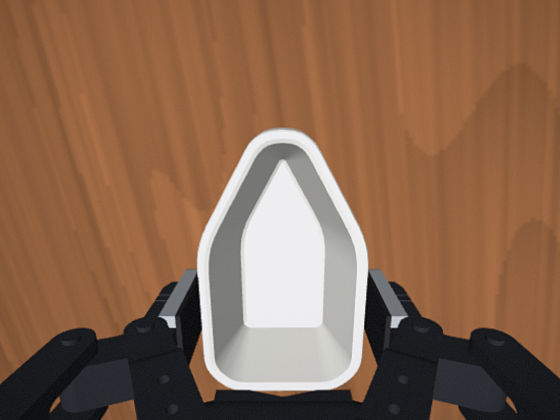

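Call:
send_rows --pt "0 0 -0.008 0 0 0 0" --pt "0 0 -0.025 0 0 0 0" --pt "0 0 -0.05 0 0 0 0" --pt "0 0 -0.08 0 0 0 0" --pt "0 0 -0.12 0 0 0 0" --pt "0 0 -0.15 0 0 0 0" --pt "0 0 -0.15 0 0 0 0" --pt "0 0 -0.15 0 0 0 0"

```text
clock: 3.85
position: [0.6121, 0.2648, 0.1638]
ee_rot: [0.458, -0.537, 0.538, -0.461]
ft_force: [0.4, 0.2, -1.1]
grip_width: 0.738
```

```bash
cat > held.py <<'E'
from h import *
def held(name):
    o=get_obs();print(o['clock'],'pos',o['position'].round(4),'F',o['ft_force'].round(1),'w',round(float(o['grip_width']),3))
    c=grab('wrist');save(c,f'pics/{name}.png');pickle.dump(c,open(f'{name}.pkl','wb'))
    c2=dict(c);c2['T']=c['T_tool_cam'];P=cloud(c2);hsv=cv2.cvtColor(c['pixels'],cv2.COLOR_RGB2HSV)
    m=((hsv[...,1]<60)&(hsv[...,2]>110)&(abs(P[...,2])<.034)&(P[...,1]<.05)&(P[...,1]>-.04)&(P[...,0]<.035)&(P[...,0]>-.09)).astype(np.uint8)
    m=cv2.morphologyEx(m,cv2.MORPH_OPEN,np.ones((5,5)))
    k,l,st,_=cv2.connectedComponentsWithStats(m); i=1+np.argmax(st[1:,4]); q=P[l==i]
    # fit plane to rim: max per outline -> iterative
    r=q[q[:,1]<np.percentile(q[:,1],15)]
    for _ in range(8):
        A=np.c_[r[:,0],r[:,2],np.ones(len(r))];co=np.linalg.lstsq(A,r[:,1],rcond=None)[0]
        res=q[:,1]-np.c_[q[:,0],q[:,2],np.ones(len(q))]@co
        r=q[abs(res+0.0)<.003]
    print('rim plane slopes (along x, along z):',np.degrees(np.arctan(co[:2])).round(2),'y at 0',co[2].round(4),len(r))
    f=rimfit(np.c_[-r[:,0],-r[:,2]]) # pan axes: x=-tx,y=-tz
    print('pan ctr in (-tx,-tz)',f[0].round(4),'yaw',np.degrees(f[1]).round(2),np.round(f[2:],4))
E
python3 - <<'E'
from held import *
held('wB4'); s=grab('side');save(s,'pics/sB4.png'); x=s['pixels']
E
```

```text
3.85 pos [0.6121 0.2648 0.1638] F [ 0.4  0.2 -1.1] w 0.738
rim plane slopes (along x, along z): [0.3  0.13] y at 0 -0.0162 8230
pan ctr in (-tx,-tz) [ 0.0037 -0.0003] yaw 0.19 [0.0993 0.0643 0.0393 0.064 ]
```

View pics/wB4.png

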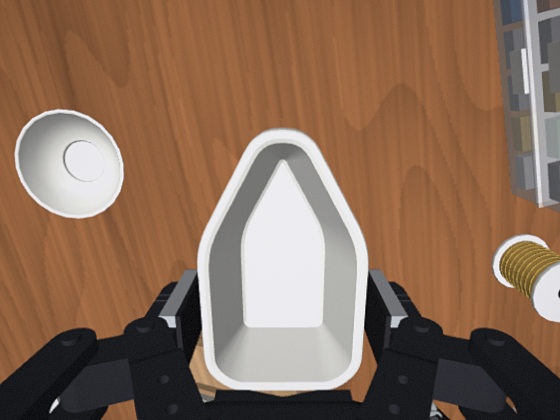

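View pics/sB4.png

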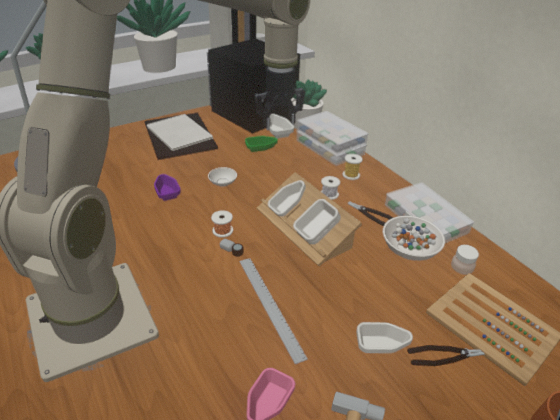

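```bash
cat >> h.py <<'E'
th=np.radians(30)
def pax(yaw):
    ex=np.array(yawv(yaw)); px=ex*np.cos(th)+np.array([0,0,np.sin(th)]); pz=-ex*np.sin(th)+np.array([0,0,np.cos(th)]); return px,np.cross(pz,px),pz
E
python3 - <<'E'
from h import *
px,py,pz=pax(4.3)
p=np.array([.5285,.083,.06])+.15*py+.2*pz;print(p)
plan(p,Rpan(px,pz))
E
```

```text
[0.41753468 0.2250799  0.23320508]
shift [ 0.0687 -0.0728 -0.1846] turn [0.3501 1.3076 0.4426] deg 81.6 dist 0.21
```

Call:
send_rows --pt "0 0.006 -0.006 -0.015 0.029 0.109 0.037" --pt "0 0.011 -0.012 -0.031 0.058 0.218 0.074" --pt "0 0.017 -0.018 -0.046 0.088 0.327 0.111" --pt "0 0.023 -0.024 -0.062 0.117 0.436 0.148" --pt "0 0.029 -0.03 -0.077 0.146 0.545 0.184" --pt "0 0.034 -0.036 -0.092 0.175 0.654 0.221" --pt "0 0.04 -0.042 -0.108 0.204 0.763 0.258" --pt "0 0.046 -0.049 -0.123 0.233 0.872 0.295" --pt "0 0.052 -0.055 -0.138 0.263 0.981 0.332" --pt "0 0.057 -0.061 -0.154 0.292 1.09 0.369"

```text
clock: 4.78
position: [0.4524, 0.232, 0.2192]
ee_rot: [0.023, 0.685, -0.675, 0.274]
ft_force: [-1.1, 0.5, -0.7]
grip_width: 0.741
```

Run:
```python
from h import *
px,py,pz=pax(4.3)
p=np.array([.5285,.083,.06])+.15*py+.2*pz
print(get_obs()['joint_pos'].round(2))
plan(p,Rpan(px,pz))
```

```text
[-1.02 -0.23  0.28  2.13  0.35  0.89 -2.11]
shift [ 0.0262 -0.0274 -0.0047] turn [0.0723 0.2747 0.0948] deg 17.2 dist 0.038
```

```bash
cat > p0.py <<'E'
from h import *
def pan0(c,yaw0=4.3,box=((.47,.61),(.03,.135)),hmin=.02):
    P=cloud(c);hsv=cv2.cvtColor(c['pixels'],cv2.COLOR_RGB2HSV)
    px,py,pz=pax(yaw0);E=np.array([px,py,pz])
    b=P[(hsv[...,1]>70)&(c['range_z']>0)&(P[...,0]>.46)&(P[...,0]<.63)&(P[...,1]>-.12)&(P[...,1]<.145)&(P[...,2]>.012)&(P[...,2]<.1)]
    h=b@pz; hist,e=np.histogram(h,bins=np.arange(h.min(),h.max(),.001)); hb=e[hist.argmax()]+.0005
    g=b[abs(h-hb)<.004]; nn=np.linalg.svd(g-g.mean(0))[2][2];nn*=np.sign(nn[2])
    print('board h',hb.round(4),'tilt',np.degrees(np.arccos(nn[2])).round(2),'yaw',np.degrees(np.arctan2(-nn[1],-nn[0])).round(2),len(g))
    m=(hsv[...,1]<70)&(hsv[...,2]>110)&(P[...,0]>box[0][0])&(P[...,0]<box[0][1])&(P[...,1]>box[1][0])&(P[...,1]<box[1][1])&(c['range_z']>0)
    q=P[m]@E.T;q=q[(q[:,2]>hb+hmin)&(q[:,2]<hb+.075)]; hist,e=np.histogram(q[:,2],bins=np.arange(q[:,2].min(),q[:,2].max()+.002,.001)); top=np.percentile(q[:,2],95); r=q[q[:,2]>top-.006]
    f=rimfit(r[:,:2]);cen=np.array([f[0][0],f[0][1],np.median(r[r[:,2]>top-.003][:,2])-.015])@E
    print('rim-board',(top-hb).round(4),len(r),'ctr',cen.round(4),'yaw rel',np.degrees(f[1]).round(2),np.round(f[2:],4))
E
python3 - <<'E'
from p0 import *
c=grab('wrist');save(c,'pics/w5.png');pickle.dump(c,open('w5.pkl','wb'))
pan0(c)
E
```

```text
board h -0.2329 tilt 29.93 yaw 4.08 14332
rim-board 0.0306 2491 ctr [0.5294 0.0842 0.0563] yaw rel -0.71 [0.1059 0.0646 0.0637 0.0389]
```

View pics/w5.png

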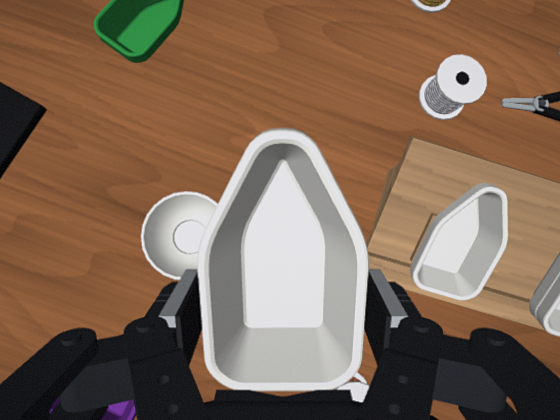

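pan0's centre is at (0.529, 0.084, 0.056), with its rim 30.6 mm above the board, 106 x 64.6 mm, yaw about 3.8°. That fits the description. Next is the pre-nest pose.

```bash
cat >> h.py <<'E'
def nest(p0,yaw,d,off,dx=0,dy=0):
    px,py,pz=pax(yaw);Rt=Rpan(px,pz)
    pos=np.array(p0)+d*pz+dx*px+dy*py-Rt@np.array(off)
    print('target',pos.round(4)); plan(pos,Rt)
E
python3 - <<'E'
from h import *
nest([.5294,.0842,.0563],3.8,.08,[-.0003,-.0018,.0003])
E
```

```text
target [0.4901 0.0819 0.1239]
shift [0.0538 0.09   0.15  ] turn [0.0752 0.2695 0.0934] deg 16.9 dist 0.183
```

Call:
send_rows --pt "0 0.009 0.01 0.03 0.015 0.054 0.019" --pt "0 0.018 0.02 0.06 0.03 0.108 0.037" --pt "0 0.028 0.03 0.09 0.045 0.162 0.056" --pt "0 0.038 0.045 0.12 0.06 0.216 0.075" --pt "0 0.048 0.065 0.14 0.0752 0.2695 0.0934" --pt "0 0.0538 0.09 0.15 0.0752 0.2695 0.0934" --pt "0 0.0538 0.09 0.15 0.0752 0.2695 0.0934" --pt "0 0.0538 0.09 0.15 0.0752 0.2695 0.0934" --pt "0 0.0538 0.09 0.15 0.0752 0.2695 0.0934"

```text
clock: 5.58
position: [0.4963, 0.0829, 0.1258]
ee_rot: [0.153, 0.688, -0.677, 0.211]
ft_force: [0.2, -0.2, -0.6]
grip_width: 0.742
```

Run:
```python
from held import *
print(get_obs()['joint_pos'].round(2))
nest([.5294,.0842,.0563],3.8,.08,[-.0003,-.0018,.0003])
nest([.5294,.0842,.0563],3.8,.035,[-.0003,-.0018,.0003])
held('w6')
for n in('side','scene'):
    s=grab(n);pickle.dump(s,open(n+'6.pkl','wb'))
    x,y=((240,130) if n=='side' else (240,140)); cv2.imwrite(f'pics/{n}6.png',cv2.resize(cv2.cvtColor(s['pixels'],cv2.COLOR_RGB2BGR)[y:y+112,x:x+150],(600,448),interpolation=cv2.INTER_CUBIC))
```

```text
[-0.82 -0.22  0.44  2.36  0.49  0.53 -2.22]
target [0.4901 0.0819 0.1239]
shift [ 0.0064 -0.0015  0.0004] turn [0.0035 0.018  0.0018] deg 1.1 dist 0.007
target [0.5126 0.0834 0.0849]
shift [0.0063 0.0435 0.0006] turn [0.0035 0.018  0.0018] deg 1.1 dist 0.044
5.5833 pos [0.4963 0.0829 0.1258] F [ 0.2 -0.2 -0.6] w 0.742
rim plane slopes (along x, along z): [0.22 0.51] y at 0 -0.0165 7703
pan ctr in (-tx,-tz) [ 0.0039 -0.0005] yaw 0.19 [0.0998 0.064  0.0394 0.064 ]
```

View pics/w6.png

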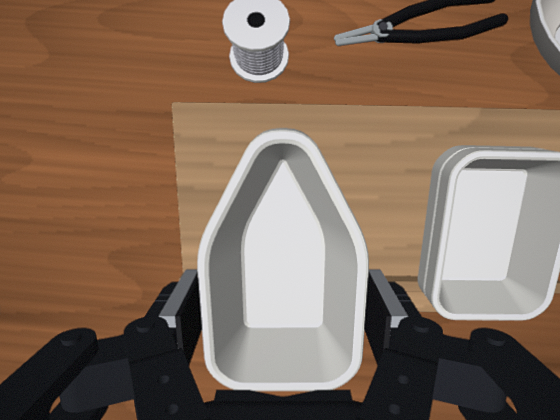

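View pics/side6.png

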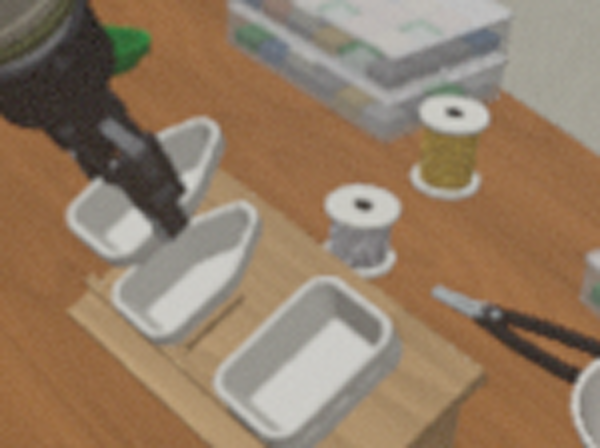

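Call:
send_rows --pt "0 0.002 0.011 0.0003 0.003 0.018 0.002" --pt "0 0.005 0.022 0.0006 0.003 0.018 0.002" --pt "0 0.0063 0.033 0.0006 0.003 0.018 0.002" --pt "0 0.0063 0.0435 0.0006 0.003 0.018 0.002" --pt "0 0.0063 0.0435 0.0006 0.003 0.018 0.002" --pt "0 0.0063 0.0435 0.0006 0.003 0.018 0.002" --pt "0 0.0063 0.0435 0.0006 0.003 0.018 0.002"

```text
clock: 6.32
position: [0.5129, 0.0832, 0.0854]
ee_rot: [0.161, 0.689, -0.676, 0.206]
ft_force: [1.0, -0.6, -1.3]
grip_width: 0.738
```

Run:
```python
from held import *
o=get_obs();print(o['joint_pos'].round(2),o['ft_force'].round(1))
nest([.5294,.0842,.0563],3.8,.035,[-.0004,-.0018,.0004])
c=grab('wrist');save(c,'pics/w7.png')
for n in('side','scene'):
    s=grab(n);pickle.dump(s,open(n+'7.pkl','wb'))
    x,y=((240,130) if n=='side' else (240,150)); cv2.imwrite(f'pics/{n}7.png',cv2.resize(cv2.cvtColor(s['pixels'],cv2.COLOR_RGB2BGR)[y:y+112,x:x+150],(600,448),interpolation=cv2.INTER_CUBIC))
```

```text
[-0.82 -0.09  0.48  2.36  0.48  0.38 -2.24] [ 1.  -0.6 -1.3]
target [0.5125 0.0835 0.0849]
shift [ 0.0006  0.0003 -0.0003] turn [ 0.0011 -0.0008 -0.0014] deg 0.1 dist 0.001
```

View pics/scene7.png

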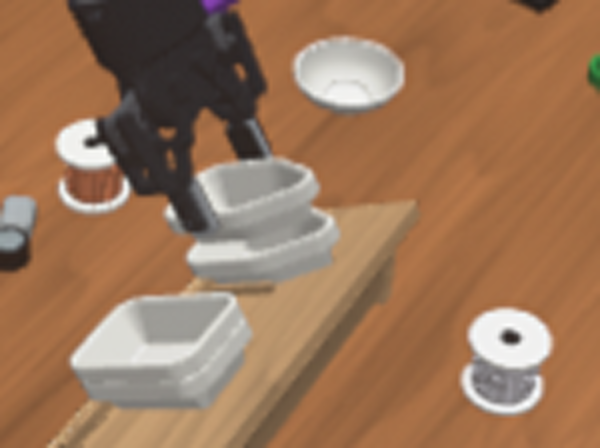

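View pics/side7.png

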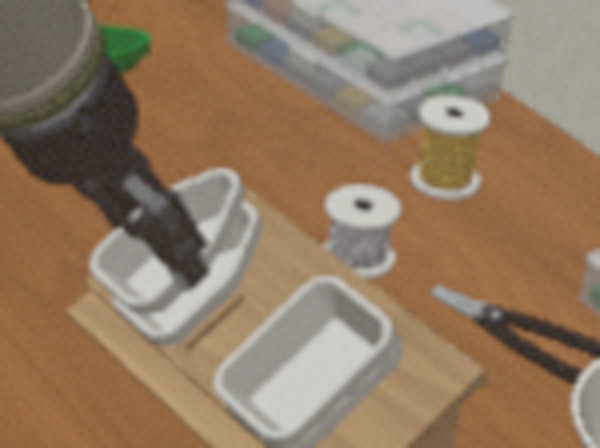

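Call:
send_rows --pt "0 0.0005 0.004 -0.0003 0 0 0" --pt "0 0.0005 0.008 -0.0003 0 0 0" --pt "0 0.0005 0.012 -0.0003 0 0 0" --pt "0 0.0005 0.014 -0.0003 0 0 0" --pt "0 0.0005 0.014 -0.0003 0 0 0"

```text
clock: 6.88
position: [0.5192, 0.0833, 0.0716]
ee_rot: [0.161, 0.689, -0.677, 0.205]
ft_force: [0.1, -0.1, -2.0]
grip_width: 0.741
```

```bash
cat > st.py <<'E'
from h import *
def st(d,p0=[.5294,.0842,.0563],yaw=3.8,off=[-.0004,-.0018,.0004]):
    o=get_obs();R0=R.from_quat(o['ee_rot']).as_matrix()
    print(round(o['clock'],2),'F tool',(R0.T@o['ft_force']).round(1),'w',o['grip_width'].round(3),o['joint_pos'].round(2))
    px,py,pz=pax(yaw);c=o['position']+R0@np.array(off)-np.array(p0);print('rel to pan0 (expected)',np.array([c@px,c@py,c@pz]).round(4))
    nest(p0,yaw,d,off)
E
python3 -c "
from st import *
st(.013)"
```

```text
Traceback (most recent call last):
  File "st.py", line 4, in st
    print(round(o['clock'],2),'F tool',(R0.T@o['ft_force']).round(1),'w',o['grip_width'].round(3),o['joint_pos'].round(2))
                                                                         ^^^^^^^^^^^^^^^^^^^^^
AttributeError: 'float' object has no attribute 'round'
```

```bash
sed -i "s/o\['grip_width'\].round(3)/round(float(o['grip_width']),3)/" st.py
python3 -c "
from st import *
st(.013)"
```

```text
6.88 F tool [0.9 1.8 0.1] w 0.741 [-0.82 -0.03  0.49  2.36  0.46  0.33 -2.23]
rel to pan0 (expected) [-0.0008 -0.0007  0.0202]
target [0.5234 0.0842 0.0658]
shift [-0.0008  0.0072 -0.0007] turn [-0.0002 -0.0009  0.0001] deg 0.1 dist 0.007
```

No contact force so far. I'll lower the rest gently.

Call:
send_rows --pt "0 -0.0006 0.002 -0.0005 0 0 0" --pt "0 -0.0006 0.004 -0.0005 0 0 0" --pt "0 -0.0006 0.006 -0.0005 0 0 0" --pt "0 -0.0006 0.006 -0.0005 0 0 0" --pt "0 -0.0006 0.006 -0.0005 0 0 0"

```text
clock: 7.3
position: [0.5227, 0.0841, 0.0672]
ee_rot: [0.161, 0.689, -0.676, 0.205]
ft_force: [-0.8, 0.1, -0.9]
grip_width: 0.74
```

```bash
python3 -c "
from st import *
st(.013)"
```

```text
7.3 F tool [ 1.2  0.4 -0.1] w 0.74 [-0.82 -0.01  0.5   2.36  0.44  0.32 -2.22]
rel to pan0 (expected) [ 0.0001 -0.      0.0146]
target [0.5234 0.0842 0.0658]
shift [ 0.0001  0.0016 -0.    ] turn [ 0.0003 -0.0011 -0.0005] deg 0.1 dist 0.002
```

Call:
send_rows --pt "0 0 0.001 0 0 0 0" --pt "0 0 0.002 0 0 0 0" --pt "0 0 0.002 0 0 0 0" --pt "0 0 0.002 0 0 0 0"

```text
clock: 7.63
position: [0.5237, 0.0843, 0.066]
ee_rot: [0.161, 0.689, -0.676, 0.205]
ft_force: [-12.0, -1.8, 15.0]
grip_width: 0.736
```

```bash
python3 -c "
from st import *
st(.013)"
```

```text
7.63 F tool [  2.9 -19.1   1. ] w 0.736 [-0.82 -0.01  0.5   2.35  0.44  0.31 -2.21]
rel to pan0 (expected) [0.0003 0.0001 0.013 ]
target [0.5234 0.0842 0.0658]
shift [0.0003 0.     0.0001] turn [ 0.0007 -0.0015 -0.0008] deg 0.1 dist 0.0
```

It bottomed out at the expected 13.0 mm with 19 N. I'll check the seating in the pictures before releasing.

```bash
cat > look.py <<'E'
from h import *
def look(t):
    I=[]
    for n in('side','scene'):
        s=grab(n);pickle.dump(s,open(n+t+'.pkl','wb'))
        x,y=((255,150) if n=='side' else (265,180)); I.append(cv2.resize(cv2.cvtColor(s['pixels'],cv2.COLOR_RGB2BGR)[y:y+75,x:x+80],(400,375),interpolation=cv2.INTER_CUBIC))
    cv2.imwrite(f'pics/l{t}.png',np.hstack(I))
    c=grab('wrist');save(c,f'pics/w{t}.png');pickle.dump(c,open(f'w{t}.pkl','wb'));return c
E
python3 -c "
from look import *
from held import held
look('8');held('h8')"
```

```text
7.7833 pos [0.5236 0.0843 0.066 ] F [-12.1  -1.7  14.9] w 0.741
rim plane slopes (along x, along z): [0.3  0.49] y at 0 -0.0166 7702
pan ctr in (-tx,-tz) [ 0.0038 -0.0005] yaw 0.43 [0.0999 0.0642 0.039  0.0641]
```

View pics/l8.png

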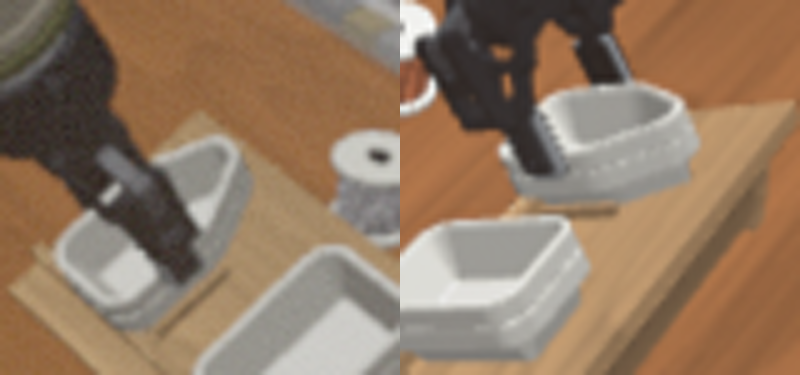

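View pics/w8.png

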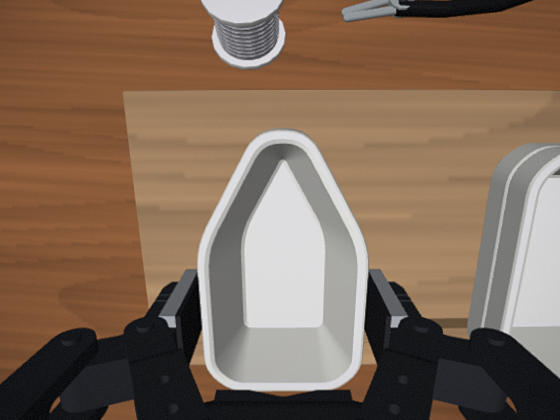

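Call:
send_rows --pt "0 0 -0.0008 0 0 0 0" --pt "0 0 -0.0008 0 0 0 0" --pt "80 0 -0.0008 0 0 0 0" --pt "85 0 -0.0008 0 0 0 0" --pt "95 0 -0.0008 0 0 0 0" --pt "95 0 -0.0008 0 0 0 0" --pt "95 0 -0.0008 0 0 0 0"

```text
clock: 8.42
position: [0.5234, 0.0843, 0.0663]
ee_rot: [0.161, 0.689, -0.676, 0.205]
ft_force: [-0.8, 0.1, -0.1]
grip_width: 0.949
```

Call:
send_rows --pt "98 0 -0.006 0 0 0 0" --pt "98 0 -0.015 0 0 0 0" --pt "98 0 -0.03 0 0 0 0" --pt "98 0 -0.06 0 0 0 0" --pt "98 0 -0.09 0 0 0 0" --pt "98 0 -0.12 0 0 0 0" --pt "98 0 -0.12 0 0 0 0" --pt "98 0 -0.12 0 0 0 0"

```text
clock: 9.08
position: [0.4638, 0.0806, 0.1724]
ee_rot: [0.162, 0.69, -0.675, 0.207]
ft_force: [0.3, -0.2, -0.6]
grip_width: 0.981
```

```bash
python3 -c "
from look import *
from p0 import pan0
c=look('9');pan0(c)
o=get_obs();print(o['clock'],o['ft_force'],o['joint_pos'].round(2))"
```

```text
bash:  1210 Killed                     python3 -c "
from look import *
from p0 import pan0
c=look('9');pan0(c)
o=get_obs();print(o['clock'],o['ft_force'],o['joint_pos'].round(2))"
```

View pics/l9.png

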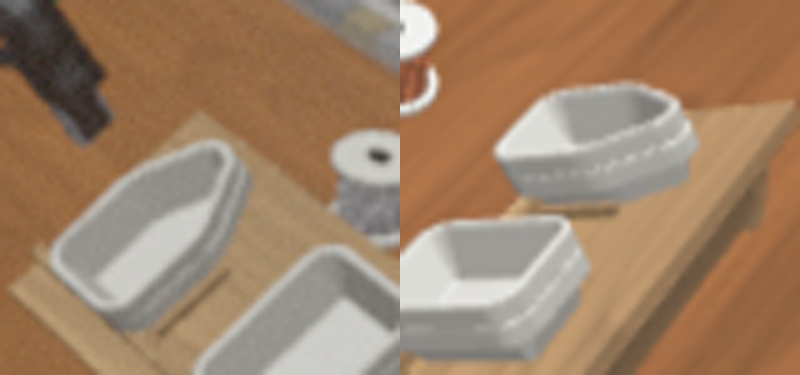

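View pics/w9.png

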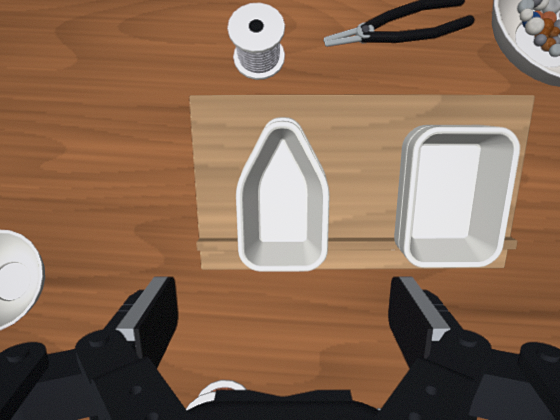

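The nested pan is clean: its rim is parallel to the one below all round, nose aligned at wrist (284,120). The script ran out of memory on a full SVD, so I'll fix that and re-measure from the saved picture.

```bash
sed -i 's/svd(g-g.mean(0))/svd(g-g.mean(0),full_matrices=False)/' p0.py; python3 -c "
from p0 import *
c=pickle.load(open('w9.pkl','rb'));pan0(c,hmin=.03)
o=get_obs();print(o['clock'],o['joint_pos'].round(2))
plan([.47,-.28,.22],Rpan(yawv(-31),[0,0,1]))"
```

```text
board h -0.2323 tilt 29.93 yaw 4.04 25653
rim-board 0.0431 3384 ctr [0.5206 0.0841 0.0664] yaw rel 0.11 [0.1062 0.0641 0.039  0.0636]
9.2333 [-0.82 -0.39  0.37  2.37  0.51  0.7  -2.27]
shift [-0.011  -0.0523  0.3596] turn [ 0.1589  0.5922 -0.5068] deg 45.6 dist 0.364
```

```bash
python3 -c "
from h import *
plan([.473,-.338,.18],Rpan(yawv(-31),[0,0,1]))"
```

```text
shift [ 0.0097 -0.0181  0.4177] turn [ 0.1589  0.5922 -0.5068] deg 45.6 dist 0.418
```

Call:
send_rows --pt "98 0.003 -0.015 0.035 0.014 0.054 -0.046" --pt "98 0.005 -0.03 0.073 0.029 0.108 -0.092" --pt "98 0.007 -0.04 0.111 0.043 0.161 -0.138" --pt "98 0.009 -0.045 0.149 0.058 0.215 -0.184" --pt "98 0.01 -0.045 0.187 0.072 0.269 -0.23" --pt "98 0.01 -0.045 0.225 0.087 0.323 -0.276" --pt "98 0.01 -0.045 0.263 0.101 0.377 -0.322" --pt "98 0.01 -0.04 0.301 0.116 0.431 -0.369" --pt "98 0.01 -0.036 0.339 0.13 0.484 -0.415" --pt "98 0.01 -0.03 0.377 0.144 0.538 -0.46"

```text
clock: 10.07
position: [0.4529, -0.2537, 0.1927]
ee_rot: [0.182, 0.692, -0.687, -0.129]
ft_force: [-0.5, 1.0, -0.5]
grip_width: 0.979
```

```bash
python3 -c "
from h import *
print(get_obs()['joint_pos'].round(2))
plan([.473,-.338,.18],Rpan(yawv(-31),[0,0,1]))"
```

```text
[-0.72  0.11  1.24  1.89 -0.15  1.15 -1.44]
shift [-0.0534  0.015   0.0678] turn [ 0.0264  0.0967 -0.0701] deg 7.0 dist 0.088
```

Call:
send_rows --pt "98 -0.018 0.005 0.023 0.009 0.032 -0.023" --pt "98 -0.036 0.01 0.046 0.018 0.064 -0.046" --pt "98 -0.0534 0.015 0.0678 0.026 0.097 -0.07" --pt "98 -0.0534 0.015 0.0678 0.026 0.097 -0.07" --pt "98 -0.0534 0.015 0.0678 0.026 0.097 -0.07" --pt "98 -0.0534 0.015 0.0678 0.026 0.097 -0.07"

```text
clock: 10.57
position: [0.4722, -0.3363, 0.1782]
ee_rot: [0.187, 0.682, -0.681, -0.19]
ft_force: [1.0, 0.0, -0.3]
grip_width: 0.979
```

Run:
```python
from wm import *
o=get_obs();print(o['clock'],o['position'].round(4),o['joint_pos'].round(2))
measure('wA1',(.40,.56),(-.43,-.26))
plan([.4758,-.343,.0125],Rpan(yawv(-31),[0,0,1]))
```

```text
10.5667 [ 0.4722 -0.3363  0.1782] [-0.32  0.46  1.12  1.7  -0.43  1.27 -1.22]
depth 0.0305 2618 [ 0.4773 -0.3428] -31.4 [0.1058 0.0639 0.0637 0.0392]
rays [ 0.4777 -0.3431] -31.33 [0.105  0.0636 0.0633 0.0391]
bench z -0.0002
shift [-0.007   0.1663  0.0052] turn [0.0013 0.0025 0.0023] deg 0.2 dist 0.167
```

View pics/wA1.png

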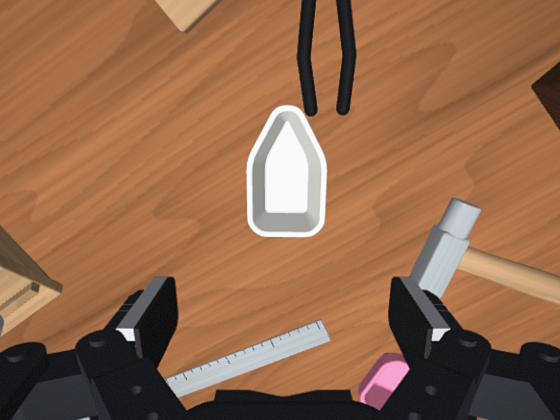

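The white pan is at wrist (286,175), with the pliers (325,60) and the hammer (445,245) clear of the fingers. It is 106 x 64 mm, rim at 30 mm, centre (0.4775, -0.343).

Run:
```python
from wm import *
plan([.4775,-.343,.012],Rpan(yawv(-31.3),[0,0,1]))
```

```text
shift [-0.0084  0.1668  0.0043] turn [0.0013 0.0077 0.0023] deg 0.5 dist 0.167
```

Call:
send_rows --pt "98 -0.002 0.03 0.001 0.001 0.008 0.002" --pt "98 -0.004 0.06 0.002 0.001 0.008 0.002" --pt "98 -0.006 0.09 0.003 0.001 0.008 0.002" --pt "98 -0.0084 0.12 0.0043 0.001 0.008 0.002" --pt "98 -0.0084 0.145 0.0043 0.001 0.008 0.002" --pt "98 -0.0084 0.16 0.0043 0.001 0.008 0.002" --pt "98 -0.0084 0.167 0.0043 0.001 0.008 0.002" --pt "98 -0.0084 0.167 0.0043 0.001 0.008 0.002" --pt "98 -0.0084 0.167 0.0043 0.001 0.008 0.002"

```text
clock: 11.37
position: [0.4789, -0.3431, 0.0137]
ee_rot: [0.192, 0.681, -0.681, -0.19]
ft_force: [0.6, -0.2, 1.0]
grip_width: 0.983
```

Run:
```python
from h import *
c=grab('wrist');save(c,'pics/wA2.png')
plan([.4775,-.343,.012],Rpan(yawv(-31.3),[0,0,1]))
```

```text
shift [0.0015 0.0021 0.0005] turn [ 0.0019  0.0002 -0.003 ] deg 0.2 dist 0.003
```

View pics/wA2.png

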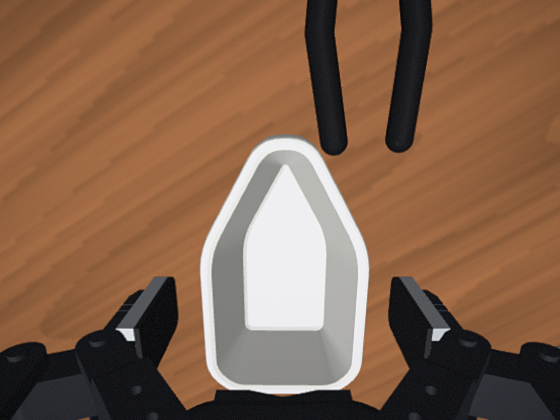

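Call:
send_rows --pt "98 0.001 0.001 0.0007 0 0 0" --pt "60 0.001 0.001 0.0007 0 0 0" --pt "20 0.001 0.001 0.0007 0 0 0" --pt "0 0.001 0.001 0.0007 0 0 0" --pt "0 0.001 0.001 0.0007 0 0 0" --pt "0 0.001 0.001 0.0007 0 0 0" --pt "0 0.001 0.001 0.0007 0 0 0" --pt "0 0.001 0.001 0.0007 0 0 0" --squeeze 30

```text
clock: 12.08
position: [0.4772, -0.3434, 0.0124]
ee_rot: [0.192, 0.681, -0.68, -0.19]
ft_force: [-2.0, 2.5, 7.5]
grip_width: 0.742
```

Call:
send_rows --pt "0 0 -0.008 0 0 0 0" --pt "0 0 -0.025 0 0 0 0" --pt "0 0 -0.05 0 0 0 0" --pt "0 0 -0.085 0 0 0 0" --pt "0 0 -0.12 0 0 0 0" --pt "0 0 -0.16 0 0 0 0" --pt "0 0 -0.18 0 0 0 0" --pt "0 0 -0.18 0 0 0 0"

```text
clock: 12.75
position: [0.4779, -0.3452, 0.1967]
ee_rot: [0.194, 0.681, -0.681, -0.188]
ft_force: [-0.2, -0.3, -0.4]
grip_width: 0.741
```

Run:
```python
from held import *
held('wA4'); print(get_obs()['joint_pos'].round(2))
px,py,pz=pax(4.2)
nest([.5206,.0841,.0664],4.2,.16,[-.0004,-.0018,.0004])
```

```text
12.75 pos [ 0.4779 -0.3452  0.1967] F [-0.2 -0.3 -0.4] w 0.741
rim plane slopes (along x, along z): [ 0.22 -0.04] y at 0 -0.0165 8236
pan ctr in (-tx,-tz) [ 0.0035 -0.0003] yaw -0.03 [0.099  0.0643 0.0641 0.0395]
[-0.31  0.46  1.13  1.66 -0.43  1.29 -1.22]
target [0.4413 0.0787 0.2032]
shift [ 0.2506 -0.0096 -0.3425] turn [-0.1613 -0.6058  0.501 ] deg 46.0 dist 0.425
```

View pics/wA4.png

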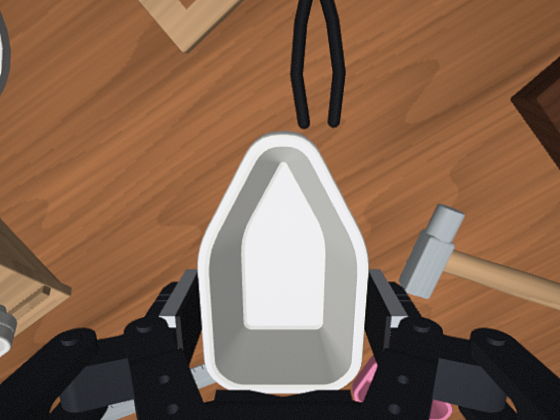

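Run:
```python
from h import *
px,py,pz=pax(4.2)
plan([.485,.082,.20],Rpan(px,pz))
```

```text
shift [ 0.2151 -0.0061 -0.368 ] turn [-0.1613 -0.6058  0.501 ] deg 46.0 dist 0.426
```

Call:
send_rows --pt "0 0.018 -0.003 -0.031 -0.013 -0.05 0.042" --pt "0 0.036 -0.006 -0.061 -0.027 -0.1 0.083" --pt "0 0.054 -0.006 -0.092 -0.04 -0.15 0.125" --pt "0 0.072 -0.006 -0.123 -0.054 -0.2 0.167" --pt "0 0.09 -0.006 -0.153 -0.067 -0.252 0.209" --pt "0 0.108 -0.006 -0.184 -0.081 -0.303 0.25" --pt "0 0.125 -0.006 -0.215 -0.094 -0.353 0.292" --pt "0 0.143 -0.006 -0.245 -0.108 -0.404 0.334" --pt "0 0.161 -0.006 -0.276 -0.121 -0.454 0.376" --pt "0 0.179 -0.006 -0.307 -0.134 -0.505 0.418"

```text
clock: 13.63
position: [0.4806, -0.0301, 0.1972]
ee_rot: [0.164, 0.697, -0.684, 0.143]
ft_force: [1.7, 0.4, -1.1]
grip_width: 0.739
```

Run:
```python
from h import *
print(get_obs()['joint_pos'].round(2))
nest([.5206,.0841,.0664],4.2,.08,[0,-.0018,.0003])
```

```text
[-0.78 -0.42  0.61  2.25  0.4   0.83 -1.97]
target [0.4816 0.0815 0.1341]
shift [ 0.0295  0.0588 -0.1101] turn [-0.0237 -0.0988  0.0847] deg 7.6 dist 0.128
```

Call:
send_rows --pt "0 0.008 0.005 -0.035 -0.008 -0.033 0.028" --pt "0 0.016 0.015 -0.07 -0.016 -0.066 0.056" --pt "0 0.022 0.028 -0.1 -0.024 -0.099 0.085" --pt "0 0.0295 0.043 -0.11 -0.024 -0.099 0.085" --pt "0 0.0295 0.0588 -0.11 -0.024 -0.099 0.085" --pt "0 0.0295 0.0588 -0.11 -0.024 -0.099 0.085" --pt "0 0.0295 0.0588 -0.11 -0.024 -0.099 0.085" --pt "0 0.0295 0.0588 -0.11 -0.024 -0.099 0.085"

```text
clock: 14.3
position: [0.483, 0.0787, 0.1348]
ee_rot: [0.158, 0.689, -0.677, 0.206]
ft_force: [0.3, -0.2, -0.6]
grip_width: 0.742
```

Run:
```python
from st import *
st(.035,[.5206,.0841,.0664],4.2,[0,-.0018,.0003])
```

```text
14.3 F tool [0.  0.6 0.2] w 0.742 [-0.8  -0.27  0.41  2.38  0.5   0.57 -2.25]
rel to pan0 (expected) [ 0.0013 -0.0029  0.08  ]
target [0.504  0.0832 0.0952]
shift [ 0.0012  0.045  -0.003 ] turn [-0.0025 -0.0029  0.0026] deg 0.3 dist 0.045
```

Call:
send_rows --pt "0 0.001 0.01 -0.003 -0.0025 -0.003 0.0026" --pt "0 0.001 0.02 -0.003 -0.0025 -0.003 0.0026" --pt "0 0.001 0.033 -0.003 -0.0025 -0.003 0.0026" --pt "0 0.001 0.044 -0.003 -0.0025 -0.003 0.0026" --pt "0 0.001 0.044 -0.003 -0.0025 -0.003 0.0026" --pt "0 0.001 0.044 -0.003 -0.0025 -0.003 0.0026"

```text
clock: 14.8
position: [0.5039, 0.0833, 0.0963]
ee_rot: [0.158, 0.689, -0.676, 0.208]
ft_force: [-0.6, 0.4, -1.4]
grip_width: 0.74
```

Run:
```python
from st import *
from look import *
st(.015,[.5206,.0841,.0664],4.2,[0,-.0018,.0003])
look('A6')
```

```text
14.8 F tool [ 1.2  0.9 -0.5] w 0.74 [-0.81 -0.13  0.45  2.37  0.49  0.42 -2.24]
rel to pan0 (expected) [0.0005 0.0001 0.0361]
target [0.514  0.0839 0.0778]
shift [0.0005 0.0211 0.0001] turn [-0.0001  0.0002 -0.0003] deg 0.0 dist 0.021
```

View pics/lA6.png

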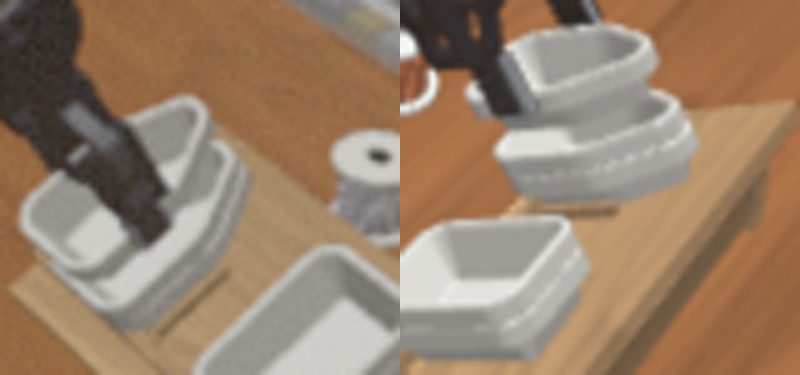

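The second pan is aligned over the nest, with its nose the same way. Lowering in small steps.

Call:
send_rows --pt "0 0.0005 0.004 0 0 0 0" --pt "0 0.0005 0.008 0 0 0 0" --pt "0 0.0005 0.012 0 0 0 0" --pt "0 0.0005 0.015 0 0 0 0" --pt "0 0.0005 0.018 0 0 0 0" --pt "0 0.0005 0.02 0 0 0 0" --pt "0 0.0005 0.02 0 0 0 0" --pt "0 0.0005 0.02 0 0 0 0"

```text
clock: 15.62
position: [0.5134, 0.0843, 0.0781]
ee_rot: [0.158, 0.689, -0.676, 0.208]
ft_force: [-0.1, -0.1, -0.3]
grip_width: 0.738
```

Run:
```python
from st import *
st(.013,[.5206,.0841,.0664],4.2,[0,-.0018,.0003])
```

```text
15.62 F tool [0.2 0.2 0.1] w 0.738 [-0.81 -0.06  0.47  2.37  0.47  0.36 -2.23]
rel to pan0 (expected) [-0.0003  0.0004  0.0155]
target [0.515  0.084  0.0761]
shift [-0.0003  0.0025  0.0004] turn [ 0.0001  0.001  -0.    ] deg 0.1 dist 0.003
```

Call:
send_rows --pt "0 0 0.001 0 0 0 0" --pt "0 0 0.002 0 0 0 0" --pt "0 0 0.003 0 0 0 0" --pt "0 0 0.003 0 0 0 0" --pt "0 0 0.003 0 0 0 0"

```text
clock: 16.03
position: [0.515, 0.0846, 0.0758]
ee_rot: [0.158, 0.689, -0.676, 0.208]
ft_force: [-3.0, -0.7, 2.8]
grip_width: 0.741
```

Run:
```python
from st import *
st(.013,[.5206,.0841,.0664],4.2,[0,-.0018,.0003])
```

```text
16.03 F tool [ 1.2 -3.9  0.5] w 0.741 [-0.81 -0.05  0.48  2.37  0.46  0.35 -2.23]
rel to pan0 (expected) [-0.0001  0.0006  0.0127]
target [0.515  0.084  0.0761]
shift [-0.0001 -0.0003  0.0006] turn [ 0.0006  0.0008 -0.0006] deg 0.1 dist 0.001
```

Contact started at about 12.7 mm with 4 N. I'll press 1 mm more to seat it, then look.

Call:
send_rows --pt "0 0 0.001 0 0 0 0" --pt "0 0 0.0012 0 0 0 0" --pt "0 0 0.0012 0 0 0 0" --pt "0 0 0.0012 0 0 0 0"

```text
clock: 16.37
position: [0.5154, 0.0848, 0.0754]
ee_rot: [0.158, 0.689, -0.675, 0.208]
ft_force: [-25.5, -5.3, 30.5]
grip_width: 0.741
```

Run:
```python
from st import *
from look import *
from held import held
st(.013,[.5206,.0841,.0664],4.2,[0,-.0018,.0003])
look('A8'); held('hA8')
```

```text
16.37 F tool [  7.1 -39.4   3.3] w 0.741 [-0.81 -0.05  0.48  2.37  0.46  0.34 -2.22]
rel to pan0 (expected) [0.0001 0.0007 0.0122]
target [0.515  0.084  0.0761]
shift [ 0.0001 -0.0008  0.0007] turn [ 0.001   0.0006 -0.0007] deg 0.1 dist 0.001
16.5167 pos [0.5154 0.0847 0.0754] F [-26.7  -4.8  30.5] w 0.742
rim plane slopes (along x, along z): [0.24 0.08] y at 0 -0.0173 7516
pan ctr in (-tx,-tz) [ 0.0031 -0.0004] yaw 0.57 [0.0987 0.0639 0.0395 0.0638]
```

View pics/lA8.png

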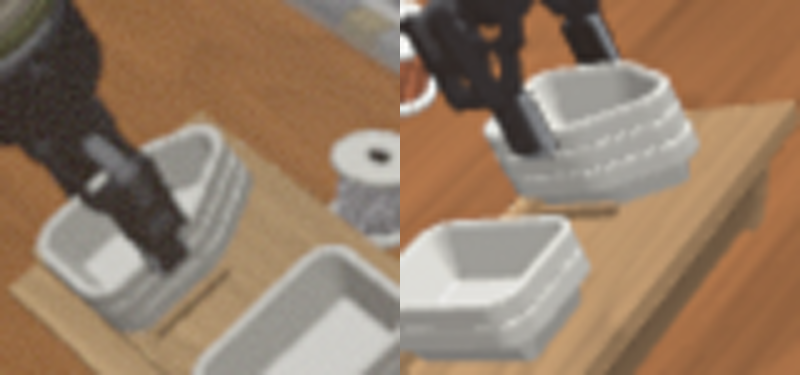

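Seated: the three rims look evenly spaced. I'll ease off the press, open, and retreat.

Call:
send_rows --pt "0 0 -0.0008 0 0 0 0" --pt "0 0 -0.0014 0 0 0 0" --pt "0 0 -0.0014 0 0 0 0" --pt "80 0 -0.0014 0 0 0 0" --pt "85 0 -0.0014 0 0 0 0" --pt "95 0 -0.0014 0 0 0 0" --pt "95 0 -0.0014 0 0 0 0" --pt "95 0 -0.0014 0 0 0 0"

```text
clock: 17.23
position: [0.5149, 0.0845, 0.0759]
ee_rot: [0.158, 0.689, -0.676, 0.208]
ft_force: [0.6, -0.3, 0.0]
grip_width: 0.951
```

Call:
send_rows --pt "98 0 -0.006 0 0 0 0" --pt "98 0 -0.015 0 0 0 0" --pt "98 0 -0.03 0 0 0 0" --pt "98 0 -0.06 0 0 0 0" --pt "98 0 -0.09 0 0 0 0" --pt "98 0 -0.11 0 0 0 0" --pt "98 0 -0.11 0 0 0 0" --pt "98 0 -0.11 0 0 0 0"

```text
clock: 17.9
position: [0.4603, 0.0808, 0.1725]
ee_rot: [0.159, 0.69, -0.675, 0.209]
ft_force: [-0.2, 0.0, -1.0]
grip_width: 0.978
```

```bash
python3 -c "
from look import *
from p0 import pan0
c=look('Z');pan0(c,hmin=.045)
o=get_obs();print(o['clock'],o['ft_force'].round(1),o['joint_velocities'].round(3))
for n in('side','scene'):
    s=pickle.load(open(n+'Z.pkl','rb')); pan0(s,hmin=.045)
    P=cloud(s);hsv=cv2.cvtColor(s['pixels'],cv2.COLOR_RGB2HSV);Q=cloud(pickle.load(open(n+'0.pkl','rb')))
"
```

```text
board h -0.2322 tilt 29.94 yaw 4.05 25108
rim-board 0.0561 3507 ctr [0.5121 0.0841 0.0766] yaw rel 0.27 [0.1053 0.0642 0.0391 0.064 ]
18.05 [-0.7 -0.4  0.2] [-0.001  0.014  0.001 -0.001 -0.001  0.002  0.001]
board h -0.232 tilt 30.24 yaw 4.07 2150
rim-board 0.0576 235 ctr [0.5124 0.0833 0.0782] yaw rel 1.59 [0.1059 0.0678 0.0382 0.0654]
board h -0.2289 tilt 29.53 yaw 4.53 1369
rim-board 0.0565 202 ctr [0.5135 0.0837 0.0815] yaw rel -1.65 [0.1069 0.0662 0.0643 0.0329]
```

View pics/lZ.png

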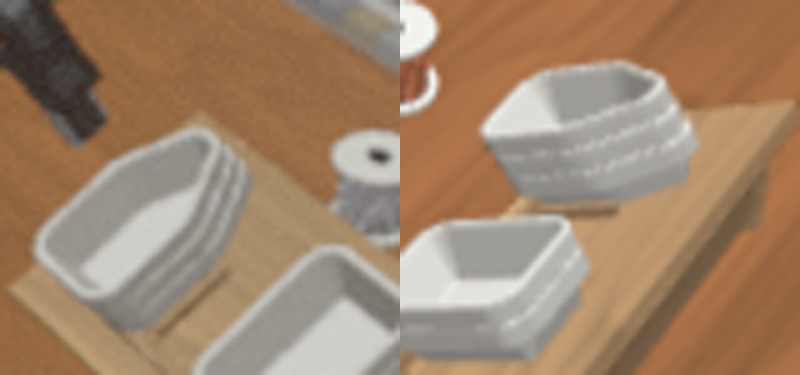

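View pics/wZ.png

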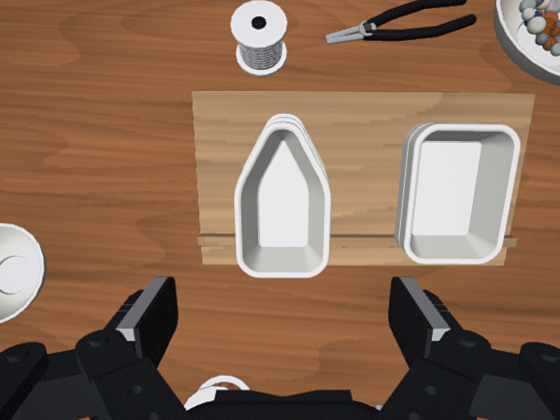

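```bash
python3 -c "
from h import *
for n in('scene','side'):
  for t in '0Z':
    s=pickle.load(open(n+t+'.pkl','rb'));P=cloud(s);v=s['pixels'].max(2)>120;sat=cv2.cvtColor(s['pixels'],cv2.COLOR_RGB2HSV)[...,1]<60
    for k,(x,y) in dict(dish=(.456,.319),sp1=(.363,.121),sp2=(.694,.119)).items():
        q=P[v&sat&(abs(P[...,0]-x)<.06)&(abs(P[...,1]-y)<.06)&(P[...,2]>.004)&(P[...,2]<.07)]; print(n,t,k,len(q),np.median(q,0).round(3) if len(q) else '')
hand_in()
print(get_obs()['clock'])"
```

```text
scene 0 dish 380 [0.448 0.333 0.021]
scene 0 sp1 239 [0.364 0.115 0.048]
scene 0 sp2 420 [0.698 0.11  0.046]
scene Z dish 388 [0.448 0.333 0.021]
scene Z sp1 244 [0.365 0.116 0.048]
scene Z sp2 420 [0.698 0.11  0.046]
side 0 dish 381 [0.464 0.334 0.019]
side 0 sp1 276 [0.361 0.114 0.046]
side 0 sp2 290 [0.689 0.109 0.045]
side Z dish 376 [0.464 0.335 0.02 ]
side Z sp1 287 [0.361 0.113 0.045]
side Z sp2 300 [0.69  0.109 0.044]
the job is handed in; nothing more can be done
the job is handed in; nothing more can be done
```

Both loose white pans are nested in the pan in the stand, noses up the slope. I lowered each one in the grip until its rim met the rim below, then opened the fingers. The job was handed in at about 18 s, well inside the 59 s limit.

- **First pan:** it bottomed out 13.0 mm above pan0, with 19 N measured while still held. After release its rim stood 43.1 mm above the board (43 expected).
- **Second pan:** it bottomed out about 12.2 mm above the first, while still held. I pressed harder than planned here, reaching about 39 N at the wrist (limit 120 N). After release its rim stood 56.1 mm above the board (56 expected), and the three rims are evenly spaced all round.
- **Slide down the slope:** each pan slid about 2–2.5 mm down the slope within its play after release, inside the 6 mm limit.
- **Bottom pan:** I did not measure its position again once it was covered. In the pictures it still sits in its bay.
- **Dish and spools:** they stayed within about 1 mm of their start positions.

Two checks did not agree or failed. The scene camera reads the stack about 3–5 mm higher than the wrist and side cameras, an offset it already had at the start. One measuring script ran out of memory, so I re-measured from the saved picture.

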